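# Index a drilling vice five clicks from its stop

## Robot

A 6-joint arm with a two-finger parallel gripper is mounted at the origin on a cart in front of the work surface, level with it; the furniture and walls round the work are solid. World frame = base frame: x ahead of the robot, y to its left, z up, the work surface at z = 0. Lengths are in m, angles in rad, forces in N, time in s.
With the tool pointing down it reaches from about 0.425 to 0.95 m from the base axis. Payload 14.7 kg.
Tool frame: the origin (TCP) lies midway between the tips of the shut fingers; the grasp point (between the pads) lies 19 mm behind it; y points along the fingers, x is the direction in which the jaws open and shut, and the axes are right-handed (so a half turn about y gives the same grasp; the last joint's range is limited). The gripper opens to 85 mm and grips with 20 to 120 N. Pads are 22 mm wide; open, the fingers measure 114 mm over their backs; the gripper's body (76 mm by 85 mm) begins 54 mm behind the grasp point. The pads swing forward as they close: fully open they stand 13 mm farther back than shut.
Start: joints at [1.176, 0.48, 1.596, -0, 1.065, -0.047], TCP at [0.222, 0.611, 0.231] pointing down, gripper open.
Joint ranges: [-2.75, 2.75], [-0.82, 2.05], [0.23, 2.67], [-1.56, 4.7], [0.09, 2.69], [-2.92, 2.92]. Speed limits (rad/s): [1.89, 1.89, 2.39, 3.01, 3.01, 3.01].

## Interface

Orientations are given as [roll, pitch, yaw] about the fixed x, y, z axes, in that order (R = Rz(yaw) Ry(pitch) Rx(roll)).
In Python, from rig import manip, viewer, ticket gives the robot as it stands. The module is installed in compiled form; this text tells all that it offers.
- The arm moves only by the tool carry_out, never from a script. Its argument "commands" is a list of rows, each an object with "travel": the shift along the world's x, y, z in cm, a list of three; "delta_rot": the turn, a rotation vector about the world's x, y, z in degrees, a list of three; "jaw": the opening, from 0 (shut) to 1 (fully open). In form: [{"travel": [dx, dy, dz], "delta_rot": [wx, wy, wz], "jaw": jaw}, ...]. A call has 1 to 20 rows; each row is the pose to reach, as a shift and turn from the pose commanded when the call began; what a row does not reach only later rows make up. A row lasts 1/10 s, in which the tool goes at most 50 mm and 8.59 degrees, less where a joint would pass 70% of its speed; a pose out of reach is approached as far as the arm can. A call with a gripper value outside its range is refused whole. The fingers move at their own pace and stop on an object; "newtons" is the grip in N (left out, the last holds). Time passes only in rows, so rows that repeat a pose let the fingers close. It gives the time, the measured TCP pose, the force and the opening at its end, in the units of the state.
- manip.state(): the state, without advancing time (a new reading comes with each control period).
- viewer.snapshot(name): name is "scene" or "side" or "wrist"; returns the picture (420x560x3 uint8, red, green, blue); there is no depth.
- viewer.calibration(name): a dict with "fx", "fy", "cx", "cy" (pixels), "R" (3x3) and "t" (3): a world point X has camera coordinates R X + t; the wrist camera has in their place "mount" (4x4, takes a point from camera to tool coordinates, whose origin is the TCP and whose axes are the tool frame's). Camera axes: x right, y down, z forward; pixel columns grow to the right and rows downward; lengths in m; the calibration is good to about 2 mm. A picture is of the moment at which its call begins: read the wrist's pose just before it. calibration takes no time and is no camera call.
- ticket.hand_in(): hands the job in, once; it reports no verdict.
The state is a dict: "t": time; "joint_positions": joint angles; "qd": joint speeds; "effort": joint torques, N m; "tool_pos": TCP position; "tool_rot": TCP orientation; "wrist_force": force on the tool from outside, world axes, zero at the start; "torque": the same for the moment, N m; "gripper_width": finger opening in m.
Only numpy, scipy, OpenCV 4.12 (cv2) and the standard library are available. Lean on these libraries where they do the work, as an engineer would, in place of code of your own. Each camera call takes 0.05 s, during which the arm holds its last target.

## Task

The little green drilling vice stands on a swivel base that clicks in equal steps but has no scale. By its upright black handle, turn it clockwise (seen from above) until it comes up against its solid stop, which is zero, then count five clicks back counter-clockwise and leave it sitting in the fifth notch with the handle let go, so that the off-cut in its jaws is set for an angled hole. Do not knock the things lying around it.

Things in the scene. Friction and masses are not known exactly. Their poses are not given: they have to be found in the camera images.
- swivel_base: Fixed foot of the swivel vice: round green flange, 168 mm across and 18 mm high, with two bolted ears (220 mm over both). Origin on the bench top, on the upright turning axis; z up; the plunger barrel points along its +x.
- axis_top (a point): Point on the upright turning axis, at the height of the steel table's top (42 mm above the bench). The table is 156 mm across; it, the vice with its off-cut and the handle turn together about this axis. Vice and off-cut reach at most 78 mm from the axis and 87 mm in height.
- stop_lug (a point): Middle of the top of the red stop lug (16 x 14 mm, 44 mm high) on the foot's rim. The handle's arm comes up against it at the clockwise end; rigid, no give, about 1.5 degrees past a notch. That notch is zero; turning counter-clockwise out of it and into the next notch is the first click. A second solid stop ends the travel 90 to 130 degrees on.
- plunger_barrel (a point): Brass barrel (15 mm thick) of the spring plunger, 100 mm from the axis. The plunger holds the table in even notches; the step is 8 to 20 degrees, marked nowhere. To leave a notch takes 5 to 9 N sideways at the handle; it fades to nothing midway, then the spring pulls the table with like force into the next notch, where it centres itself when let go.
- handle (a point): Where to grip the upright handle: a smooth black round post, 22 mm in diameter. The point lies on the post's axis, always 120 mm from the turning axis and 85 mm above the bench. The post has its full thickness from 58 to 104 mm height, its top is at 111 mm; the flat arm that carries it ends at 47 mm height.
- nail_tin: Loose round grey tin of nails, 70 mm across and 60 mm high, near the vice; origin at the centre of its underside. Leave alone.
- wedge: Loose wooden wedge, 28 x 100 x 22 mm, lying near the vice; origin at the centre of its underside. Leave alone.
- collet_nut: Loose steel collet nut, 28 x 24 x 24 mm, standing near the vice; origin at the centre of its underside. Leave alone.

How it is judged:
By the outcome, as a careful person would: the job done as asked, in the order asked, and still so for the second after the job is handed in, with the robot touching nothing.
It also fails if it takes over 67 s, if anything falls off the work surface, if the arm or the gripper's body presses on something with over 40 N, if the wrist force passes 120 N, or if a joint passes its speed limit or range.

## Working session

There is one attempt and no reset: what is moved stays moved. The work goes in short steps, Python scripts to look and compute and a tool call to move; the robot and the scene stay as the last step left them, time stands still between calls to the robot, and variables do not carry over. Pictures are saved under pics/ and viewed, and the job is handed in when it is done.

Besides the shell and the picture viewer there is one more tool, called by a JSON object that holds its "name" and its "arguments". carry_out: Moves the arm, as the interface text tells. Its arguments: {"type":"object","properties":{"commands":{"type":"array"},"newtons":{"type":"number"}},"required":["commands"]}

```bash
mkdir -p pics
python3 - <<'E'
from rig import manip, viewer
import cv2,json
s=manip.state();print({k:(v if not hasattr(v,'tolist') else v.tolist()) for k,v in s.items()})
for n in("scene","side","wrist"):
    im=viewer.snapshot(n);cv2.imwrite(f"pics/{n}0.png",im[:,:,::-1]);print(n,viewer.calibration(n))
E
```

```text
{'t': 0.0, 'joint_positions': [1.176390435942934, 0.48083454938141923, 1.5969433306843759, -5.2906968035060865e-06, 1.0651260646179586, -0.04659489850893553], 'qd': [0.0005577660339011971, 0.002605644250973517, 0.0005980594034754235, -0.0016921260779182463, 0.0018017422895623063, 0.0008289025195173492], 'effort': [-0.0005017898365622386, -95.06765842437744, -43.01492214202881, -0.00012580501334014116, 0.013251810742076486, 9.496939128439408e-06], 'tool_pos': [0.2213457146783176, 0.6106550974240846, 0.23064476477678147], 'tool_rot': [-1.5707398695761183, 0.0013100833276660229, 1.222987937249811], 'wrist_force': [0.38404685088334567, -0.47305186983709246, -0.09626790153668685], 'torque': [-0.006143738875672687, -0.007957210585295698, -0.027866147965644527], 'gripper_width': 0.08528954219178547}
scene {'fx': 386.44650811591094, 'fy': 386.44650811591094, 'cx': 281.2913039579387, 'cy': 207.08212588406494, 'R': array([[-0.89025256, -0.45545823, -0.00285871],
       [-0.36063554,  0.70871505, -0.60635384],
       [ 0.27819486, -0.53877711, -0.79518982]]), 't': array([0.4411915 , 0.33256526, 0.70684679])}
side {'fx': 441.1822040618911, 'fy': 441.1822040618911, 'cx': 281.02737597497526, 'cy': 210.36604724550466, 'R': array([[ 0.57426079, -0.81848996,  0.01728412],
       [-0.35542134, -0.26827498, -0.89537936],
       [ 0.73749591,  0.50803811, -0.4449686 ]]), 't': array([-0.43959022,  0.25054379,  0.62944329])}
wrist {'fx': 324.3657142813114, 'fy': 324.3657142813114, 'cx': 280.70159660645083, 'cy': 214.78972467709985, 'mount': array([[ 9.99999333e-01,  5.64730430e-04,  1.00737460e-03,
        -1.65570946e-03],
       [-7.81608765e-04, -3.11200196e-01,  9.50344057e-01,
        -1.42424923e-01],
       [ 8.50183381e-04, -9.50344211e-01, -3.11199547e-01,
         8.00764447e-02],
       [ 0.00000000e+00,  0.00000000e+00,  0.00000000e+00,
         1.00000000e+00]])}
```

View pics/scene0.png

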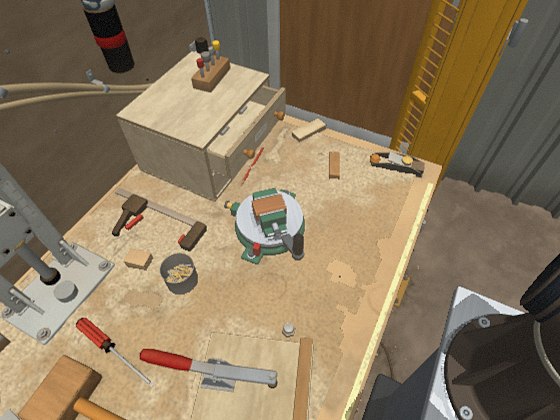

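View pics/side0.png

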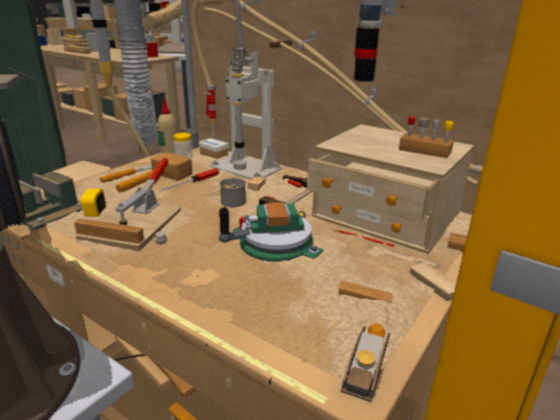

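View pics/wrist0.png

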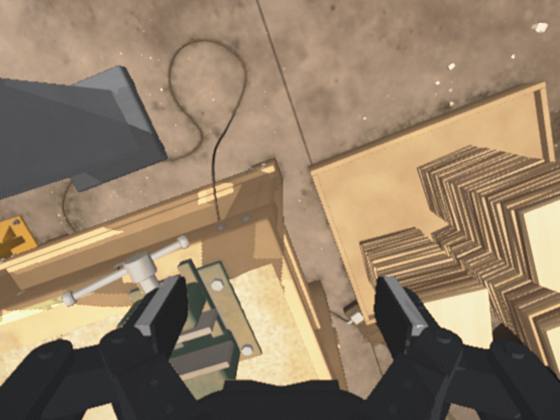

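```bash
cat > h.py <<'E'
import numpy as np
from rig import viewer
C={n:viewer.calibration(n) for n in("scene","side")}
def ray(n,u,v):
    c=C[n];R=c["R"];o=-R.T@c["t"];d=R.T@np.array([(u-c["cx"])/c["fx"],(v-c["cy"])/c["fy"],1]);return o,d/np.linalg.norm(d)
def plane(n,u,v,z):
    o,d=ray(n,u,v);return o+d*(z-o[2])/d[2]
def tri(a,b):
    o1,d1=ray("scene",*a);o2,d2=ray("side",*b)
    s=np.linalg.lstsq(np.c_[d1,-d2],o2-o1,rcond=None)[0];p=o1+s[0]*d1;q=o2+s[1]*d2;return (p+q)/2,np.linalg.norm(p-q)
def proj(n,X):
    c=C[n];p=c["R"]@np.array(X)+c["t"];return c["fx"]*p[0]/p[2]+c["cx"],c["fy"]*p[1]/p[2]+c["cy"]
E
python3 - <<'E'
import cv2
a=cv2.imread("pics/scene0.png")[175:285,150:320];cv2.imwrite("pics/sc_c.png",cv2.resize(a,None,fx=4.6,fy=4.6,interpolation=cv2.INTER_CUBIC))
a=cv2.imread("pics/side0.png")[165:275,200:340];cv2.imwrite("pics/si_c.png",cv2.resize(a,None,fx=5,fy=5,interpolation=cv2.INTER_CUBIC))
E
```

```text
(no output)
```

View pics/sc_c.png

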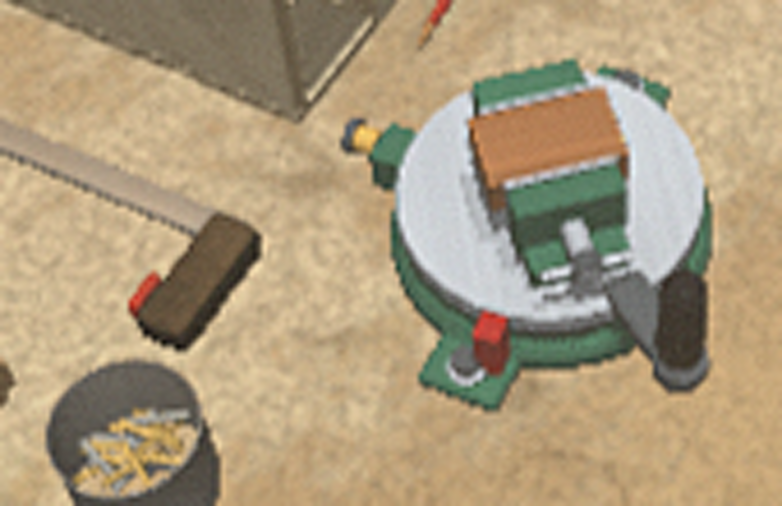

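View pics/si_c.png

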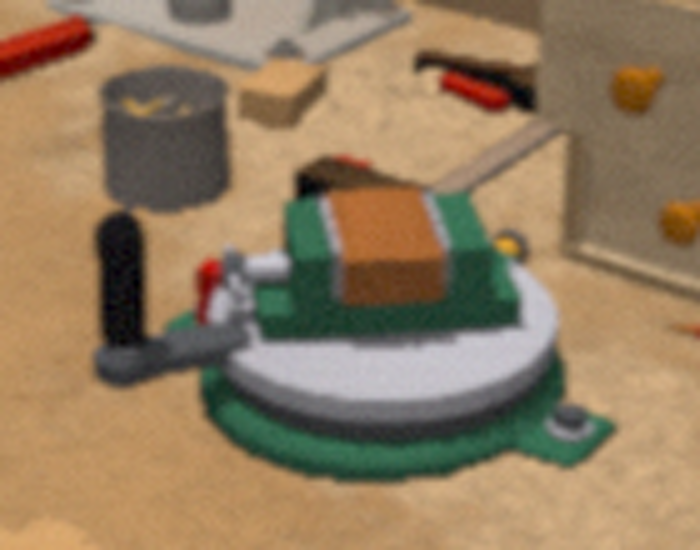

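Run:
```python
from h import *
from scipy.optimize import least_squares
S=lambda u,v:(150+u/4.6,175+v/4.6); D=lambda u,v:(200+u/5,165+v/5)
def circ(P):
    r=least_squares(lambda q:np.hypot(P[:,0]-q[0],P[:,1]-q[1])-q[2],[*P.mean(0)[:2],.08]);return r.x,np.abs(r.fun).max()
P=np.array([plane("scene",*S(*p),.042) for p in[(397,195),(706,195),(560,320),(425,130),(690,130),(420,250),(480,300),(610,317)]]);print(circ(P))
P=np.array([plane("side",*D(*p),.042) for p in[(558,320),(220,350),(270,388),(340,404),(450,397),(520,370),(547,285)]]);print(circ(P))
print("top",tri(S(688,275),D(120,215)));print("bot",tri(S(682,362),D(123,342)))
print("arm end",tri(S(682,385),D(122,380)))
print("lug",tri(S(491,322),D(209,266)))
print("barrel",tri(S(366,136),D(508,244)))
print("tin top rim")
P=np.array([plane("scene",*S(*p),.06) for p in[(48,430),(205,415),(125,362),(80,490),(180,470)]]);print(circ(P))
print("nut",plane("scene",288,328,.012),plane("side",161,238,.012)); print("wedge",plane("scene",335,165,.011),plane("side",365,292,.011))
for q in [(200,185),(206,228),(182,247)]: print("hammer",plane("scene",*q,.02))
print("case",plane("scene",150+300/4.6,175+118/4.6,0))
for n in C: print(-C[n]["R"].T@C[n]["t"])
```

```text
(array([ 0.57892291, -0.10990333,  0.07746139]), np.float64(0.003201942180796835))
(array([ 0.58013166, -0.11535107,  0.07952175]), np.float64(0.0022102276251640685))
top (array([ 0.48114201, -0.05275749,  0.10951542]), np.float64(0.0017978092895029124))
bot (array([ 0.4810325 , -0.04810025,  0.04636016]), np.float64(0.007185542610204616))
arm end (array([ 0.48004972, -0.04711723,  0.02763416]), np.float64(0.007672700608268689))
lug (array([ 0.56928534, -0.02645994,  0.04171899]), np.float64(0.00038444266654842))
barrel (array([ 0.69328977, -0.10811924,  0.02515247]), np.float64(0.006942914266434045))
tin top rim
(array([0.68099207, 0.10449853, 0.03439701]), np.float64(0.0003567163086999753))
nut [0.43066056 0.09767989 0.012     ] [0.42993099 0.09343979 0.012     ]
wedge [ 0.51629197 -0.35591748  0.011     ] [ 0.52155674 -0.36274097  0.011     ]
hammer [ 0.79257547 -0.12787182  0.02      ]
hammer [ 0.70512261 -0.02456778  0.02      ]
hammer [0.72431614 0.04312151 0.02      ]
case [ 0.74156111 -0.11479159  0.        ]
[0.31606557 0.34608317 0.76499083]
[-0.12272382 -0.61236673  0.51201217]
```

{"name": "carry_out", "arguments": {"commands": [{"travel": [1.8, -3.7, 0.5], "delta_rot": [0, 0, 0], "jaw": 1}, {"travel": [3.6, -7.3, 1], "delta_rot": [0, 0, 0], "jaw": 1}, {"travel": [5.3, -11, 1.5], "delta_rot": [0, 0, 0], "jaw": 1}, {"travel": [7.1, -14.7, 2], "delta_rot": [0, 0, 0], "jaw": 1}, {"travel": [8.9, -18.3, 2], "delta_rot": [0, 0, 0], "jaw": 1}, {"travel": [10.7, -22, 2], "delta_rot": [0, 0, -2], "jaw": 1}, {"travel": [12.5, -25.7, 2], "delta_rot": [0, 0, -4], "jaw": 1}, {"travel": [14.2, -29.3, 2], "delta_rot": [0, 0, -6], "jaw": 1}, {"travel": [16, -33, 2], "delta_rot": [0, 0, -8], "jaw": 1}, {"travel": [17.1, -36.7, 2], "delta_rot": [0, 0, -10], "jaw": 1}, {"travel": [18.1, -40.3, 2], "delta_rot": [0, 0, -12], "jaw": 1}, {"travel": [19.2, -44, 2], "delta_rot": [0, 0, -12], "jaw": 1}, {"travel": [20.3, -47.7, 1], "delta_rot": [0, 0, -12], "jaw": 1}, {"travel": [21.3, -51.3, 0], "delta_rot": [0, 0, -12], "jaw": 1}, {"travel": [22.4, -55, -1], "delta_rot": [0, 0, -12], "jaw": 1}, {"travel": [23.5, -58.7, -2], "delta_rot": [0, 0, -12], "jaw": 1}, {"travel": [24.5, -62.3, -3], "delta_rot": [0, 0, -12], "jaw": 1}, {"travel": [25.6, -66.1, -4], "delta_rot": [0, 0, -12], "jaw": 1}, {"travel": [25.6, -66.1, -4], "delta_rot": [0, 0, -12], "jaw": 1}, {"travel": [25.6, -66.1, -4], "delta_rot": [0, 0, -12], "jaw": 1}]}}

```text
t: 2.15
tool_pos: [0.4772, -0.0506, 0.1909]
tool_rot: [-1.57, 0.0, 1.011]
wrist_force: [-0.7, -0.4, 0.2]
gripper_width: 0.0857
```

Run:
```python
from rig import manip, viewer
import cv2
s=manip.state();print(s['t'],s['tool_pos'],s['tool_rot'],s['wrist_force'],s['joint_positions'])
im=viewer.snapshot("wrist");cv2.imwrite("pics/wrist1.png",im[:,:,::-1])
```

```text
2.15 [ 0.477183   -0.05056349  0.19088577] [-1.56971358e+00  3.39437998e-04  1.01140725e+00] [-0.69814363 -0.39601765  0.18114555] [-1.68831044e-01  2.97008139e-01  2.01970940e+00  1.33737631e-04
  8.26005550e-01 -1.18032881e+00]
```

View pics/wrist1.png

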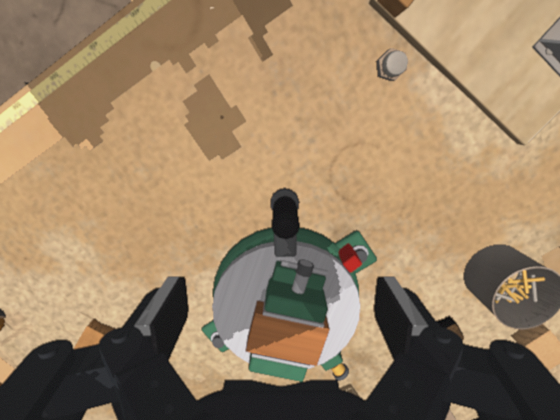

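```bash
cat >> h.py <<'E'
from scipy.spatial.transform import Rotation as Ro
W=viewer.calibration("wrist")
def wray(u,v,pos,rpy):
    R=Ro.from_euler('xyz',rpy).as_matrix();M=W["mount"]
    o=np.array(pos)+R@M[:3,3];d=R@M[:3,:3]@np.array([(u-W["cx"])/W["fx"],(v-W["cy"])/W["fy"],1]);return o,d
def wpl(u,v,z,pos,rpy):
    o,d=wray(u,v,pos,rpy);return o+d*(z-o[2])/d[2]
def circ(P):
    from scipy.optimize import least_squares
    r=least_squares(lambda q:np.hypot(P[:,0]-q[0],P[:,1]-q[1])-q[2],[*P.mean(0)[:2],.08]);return r.x,np.abs(r.fun).max()
E
python3 - <<'E'
import cv2
a=cv2.imread("pics/wrist1.png")[180:390,190:400];cv2.imwrite("pics/w1c.png",cv2.resize(a,None,fx=2.8,fy=2.8,interpolation=cv2.INTER_CUBIC))
a=cv2.imread("pics/wrist1.png")[180:270,250:320];cv2.imwrite("pics/w1d.png",cv2.resize(a,None,fx=6,fy=6,interpolation=cv2.INTER_CUBIC))
E
```

```text
(no output)
```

View pics/w1c.png

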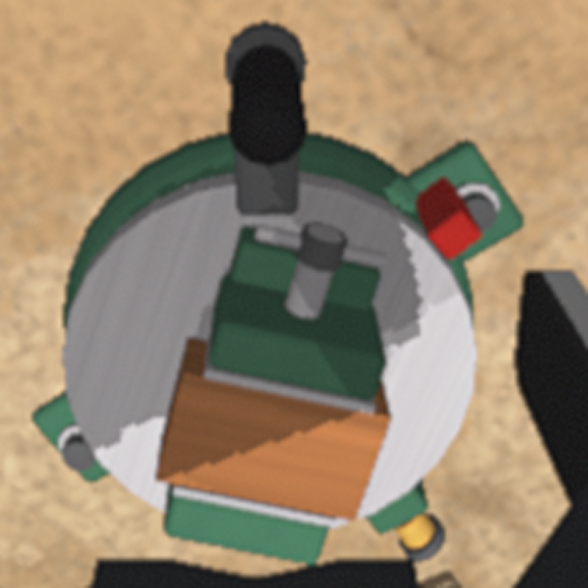

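View pics/w1d.png

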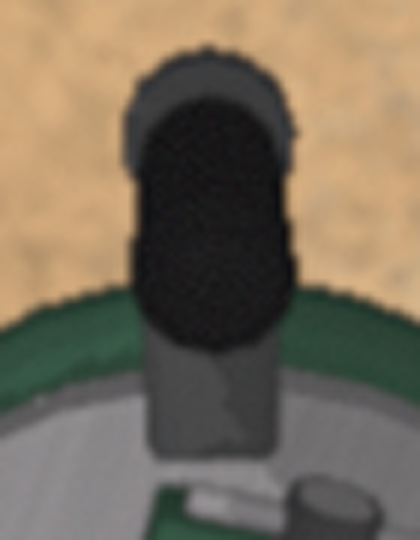

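Run:
```python
from h import *
p=[0.477183,-0.050563,0.190886];r=[-1.5697,0.0003,1.0114]
w=lambda u,v,z:wpl(u,v,z,p,r)
h=w(250+216/6,180+273/6,.104);h2=w(250+211/6,180+172/6,.058);print("handle",h,h2)
print("boss",w(250+211/6,180+128/6,.047))
T=np.array([w(190+a/2.8,180+b/2.8,.042) for a,b in[(66,345),(475,345),(75,300),(110,240),(165,200),(95,445),(160,510),(460,410),(440,450),(455,270)]])
c,e=circ(T);print(c,e)
print("lug",w(190+455/2.8,180+238/2.8,.044)); print("barrel",w(190+419/2.8,180+530/2.8,.025))
a=c[:2]
for q in(h,h2):d=q[:2]-a;print(np.hypot(*d),np.degrees(np.arctan2(d[1],d[0])))
d=w(190+455/2.8,180+238/2.8,.044)[:2]-a;print('lug',np.hypot(*d),np.degrees(np.arctan2(d[1],d[0])))
print('nut',w(392,66,.012),'tin',w(497,290,.06))
```

```text
handle [ 0.4816705  -0.05036334  0.104     ] [ 0.48235414 -0.05080264  0.058     ]
boss [ 0.47931466 -0.04874879  0.047     ]
[ 0.58199004 -0.11111613  0.07670467] 0.0023067628206003554
lug [ 0.57085351 -0.0270955   0.044     ]
barrel [ 0.69438317 -0.10567628  0.025     ]
0.11728133032551857 148.80120307177546
0.11646900789070949 148.81184468288302
lug 0.08475546543287298 97.55026652498196
nut [0.43098247 0.09563508 0.012     ] tin [0.65887041 0.07888046 0.06      ]
```

{"name": "carry_out", "arguments": {"commands": [{"travel": [0.3, 0, -3], "delta_rot": [0, 0, 0.8], "jaw": 1}, {"travel": [0.3, 0, -6], "delta_rot": [0, 0, 0.8], "jaw": 1}, {"travel": [0.3, 0, -9], "delta_rot": [0, 0, 0.8], "jaw": 1}, {"travel": [0.3, 0, -11], "delta_rot": [0, 0, 0.8], "jaw": 1}, {"travel": [0.3, 0, -12.3], "delta_rot": [0, 0, 0.8], "jaw": 1}, {"travel": [0.3, 0, -12.3], "delta_rot": [0, 0, 0.8], "jaw": 1}], "newtons": 40}}

```text
t: 2.8
tool_pos: [0.4794, -0.0485, 0.0672]
tool_rot: [-1.568, 0.001, 1.029]
wrist_force: [0.2, -0.6, 0.6]
gripper_width: 0.0856
```

{"name": "carry_out", "arguments": {"commands": [{"travel": [0, 0, 0], "delta_rot": [0, 0, 0], "jaw": 0.5}, {"travel": [0, 0, 0], "delta_rot": [0, 0, 0], "jaw": 0.35}, {"travel": [0, 0, 0], "delta_rot": [0, 0, 0], "jaw": 0.3}, {"travel": [0, 0, 0], "delta_rot": [0, 0, 0], "jaw": 0}, {"travel": [0, 0, 0], "delta_rot": [0, 0, 0], "jaw": 0}, {"travel": [0, 0, 0], "delta_rot": [0, 0, 0], "jaw": 0}, {"travel": [0, 0, 0], "delta_rot": [0, 0, 0], "jaw": 0}]}}

```text
t: 3.5
tool_pos: [0.4809, -0.0498, 0.069]
tool_rot: [-1.572, -0.001, 1.027]
wrist_force: [-0.8, 4.5, 11.6]
gripper_width: 0.0206
```

Run:
```python
from rig import manip, viewer
import cv2
s=manip.state();print(s['t'],s['tool_pos'],s['tool_rot'],s['wrist_force'],s['torque'],s['gripper_width'])
im=viewer.snapshot("wrist");cv2.imwrite("pics/wrist2.png",im[:,:,::-1])
```

```text
3.5 [ 0.48092146 -0.04981068  0.06896018] [-1.57165794e+00 -5.91375975e-04  1.02728461e+00] [-0.79077864  4.53540355 11.6023577 ] [0.71610512 0.10475414 0.09814935] 0.020619049476454605
```

View pics/wrist2.png

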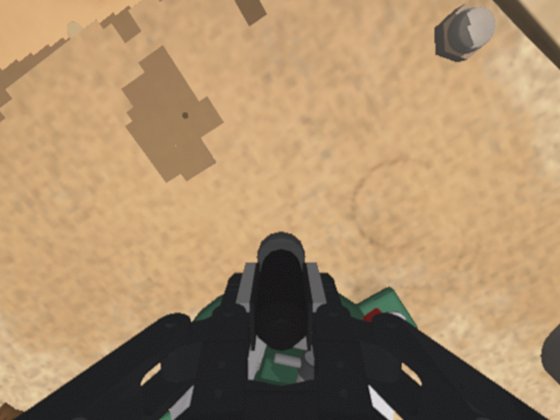

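Run:
```python
import numpy as np
t0=148.6
for d in range(0,-49,-2):
    a=np.radians([t0,t0+d]);print(d,round(12*(np.cos(a[1])-np.cos(a[0])),2),round(12*(np.sin(a[1])-np.sin(a[0])),2))
```

```text
0 0.0 0.0
-2 0.22 0.35
-4 0.46 0.7
-6 0.71 1.04
-8 0.97 1.36
-10 1.24 1.68
-12 1.52 1.99
-14 1.82 2.29
-16 2.12 2.58
-18 2.43 2.86
-20 2.76 3.13
-22 3.09 3.38
-24 3.43 3.63
-26 3.78 3.86
-28 4.13 4.08
-30 4.5 4.28
-32 4.87 4.48
-34 5.25 4.66
-36 5.63 4.83
-38 6.02 4.98
-40 6.42 5.12
-42 6.81 5.25
-44 7.22 5.36
-46 7.62 5.46
-48 8.04 5.54
```

{"name": "carry_out", "arguments": {"commands": [{"travel": [0.22, 0.35, 0], "delta_rot": [0, 0, -2], "jaw": 0}, {"travel": [0.46, 0.7, 0], "delta_rot": [0, 0, -4], "jaw": 0}, {"travel": [0.46, 0.7, 0], "delta_rot": [0, 0, -4], "jaw": 0}, {"travel": [0.46, 0.7, 0], "delta_rot": [0, 0, -4], "jaw": 0}]}}

```text
t: 3.95
tool_pos: [0.4854, -0.0429, 0.0689]
tool_rot: [-1.571, -0.0, 0.958]
wrist_force: [-2.8, 0.8, 12.8]
gripper_width: 0.0208
```

{"name": "carry_out", "arguments": {"commands": [{"travel": [0.25, 0.34, 0], "delta_rot": [0, 0, -2], "jaw": 0}, {"travel": [0.51, 0.66, 0], "delta_rot": [0, 0, -4], "jaw": 0}, {"travel": [0.51, 0.66, 0], "delta_rot": [0, 0, -4], "jaw": 0}]}}

```text
t: 4.25
tool_pos: [0.4907, -0.0358, 0.069]
tool_rot: [-1.571, -0.001, 0.886]
wrist_force: [-1.8, 7.8, 11.8]
gripper_width: 0.0206
```

{"name": "carry_out", "arguments": {"commands": [{"travel": [0.27, 0.32, 0], "delta_rot": [0, 0, -2], "jaw": 0}, {"travel": [0.55, 0.63, 0], "delta_rot": [0, 0, -4], "jaw": 0}, {"travel": [0.55, 0.63, 0], "delta_rot": [0, 0, -4], "jaw": 0}]}}

```text
t: 4.55
tool_pos: [0.4962, -0.0294, 0.069]
tool_rot: [-1.571, -0.001, 0.817]
wrist_force: [-0.8, 7.4, 12.4]
gripper_width: 0.0208
```

{"name": "carry_out", "arguments": {"commands": [{"travel": [0.3, 0.3, 0], "delta_rot": [0, 0, -2], "jaw": 0}, {"travel": [0.6, 0.59, 0], "delta_rot": [0, 0, -4], "jaw": 0}, {"travel": [0.6, 0.59, 0], "delta_rot": [0, 0, -4], "jaw": 0}]}}

```text
t: 4.85
tool_pos: [0.5018, -0.0238, 0.069]
tool_rot: [-1.571, -0.0, 0.747]
wrist_force: [-3.2, 4.4, 14.8]
gripper_width: 0.0211
```

{"name": "carry_out", "arguments": {"commands": [{"travel": [0.31, 0.28, 0], "delta_rot": [0, 0, -2], "jaw": 0}, {"travel": [0.64, 0.55, 0], "delta_rot": [0, 0, -4], "jaw": 0}, {"travel": [0.64, 0.55, 0], "delta_rot": [0, 0, -4], "jaw": 0}]}}

```text
t: 5.15
tool_pos: [0.5085, -0.0179, 0.069]
tool_rot: [-1.571, -0.001, 0.677]
wrist_force: [-1.6, 10.5, 12.3]
gripper_width: 0.0206
```

{"name": "carry_out", "arguments": {"commands": [{"travel": [0.33, 0.25, 0], "delta_rot": [0, 0, -2], "jaw": 0}, {"travel": [0.67, 0.5, 0], "delta_rot": [0, 0, -4], "jaw": 0}, {"travel": [0.67, 0.5, 0], "delta_rot": [0, 0, -4], "jaw": 0}]}}

```text
t: 5.45
tool_pos: [0.5152, -0.0128, 0.069]
tool_rot: [-1.571, -0.001, 0.607]
wrist_force: [-1.6, 11.0, 12.9]
gripper_width: 0.0205
```

{"name": "carry_out", "arguments": {"commands": [{"travel": [0.34, 0.25, 0], "delta_rot": [0, 0, -2], "jaw": 0}, {"travel": [0.68, 0.5, 0], "delta_rot": [0, 0, -4], "jaw": 0}, {"travel": [0.68, 0.5, 0], "delta_rot": [0, 0, -4], "jaw": 0}]}}

```text
t: 5.75
tool_pos: [0.5221, -0.0083, 0.069]
tool_rot: [-1.571, -0.001, 0.538]
wrist_force: [-2.9, 3.5, 11.7]
gripper_width: 0.0206
```

{"name": "carry_out", "arguments": {"commands": [{"travel": [0.36, 0.23, 0], "delta_rot": [0, 0, -2], "jaw": 0}, {"travel": [0.71, 0.45, 0], "delta_rot": [0, 0, -4], "jaw": 0}, {"travel": [0.71, 0.45, 0], "delta_rot": [0, 0, -4], "jaw": 0}]}}

```text
t: 6.05
tool_pos: [0.5301, -0.0038, 0.069]
tool_rot: [-1.572, -0.002, 0.468]
wrist_force: [3.1, 4.1, 6.8]
gripper_width: 0.0209
```

{"name": "carry_out", "arguments": {"commands": [{"travel": [0.38, 0.18, 0], "delta_rot": [0, 0, -2], "jaw": 0}, {"travel": [0.76, 0.35, 0], "delta_rot": [0, 0, -4], "jaw": 0}, {"travel": [0.76, 0.35, 0], "delta_rot": [0, 0, -4], "jaw": 0}]}}

```text
t: 6.35
tool_pos: [0.5376, -0.0004, 0.069]
tool_rot: [-1.572, -0.002, 0.398]
wrist_force: [1.4, 3.9, 7.1]
gripper_width: 0.0205
```

Run:
```python
from rig import manip, viewer
import cv2
s=manip.state();print(s['t'],s['tool_pos'],s['tool_rot'],s['wrist_force'],s['torque'],s['gripper_width'])
im=viewer.snapshot("scene");cv2.imwrite("pics/scene3.png",cv2.resize(im[160:300,180:360,::-1],None,fx=4,fy=4,interpolation=2))
im=viewer.snapshot("wrist");cv2.imwrite("pics/wrist3.png",im[:,:,::-1])
```

```text
6.35 [ 5.37573905e-01 -3.67880334e-04  6.90169811e-02] [-1.57150055 -0.00199628  0.3978654 ] [1.3895751  3.91019953 7.09863836] [ 0.61510219 -0.32055588 -0.04951112] 0.020515295952932514
```

View pics/scene3.png

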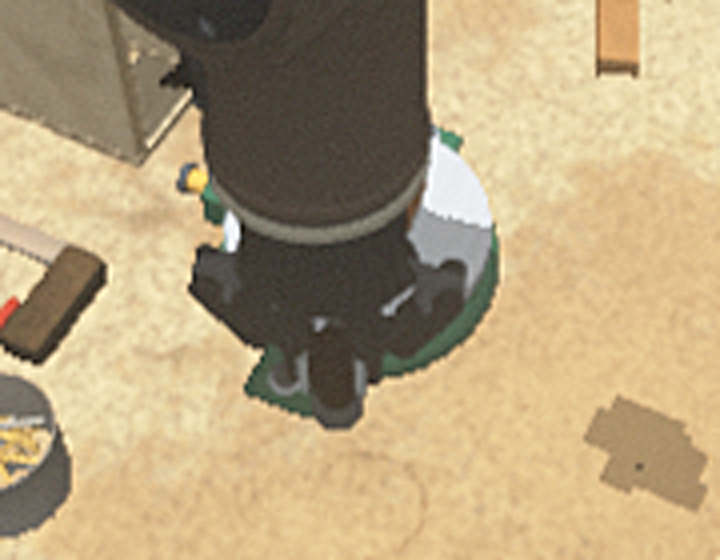

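View pics/wrist3.png

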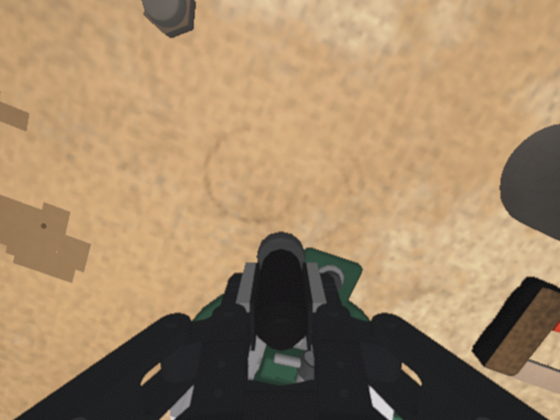

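{"name": "carry_out", "arguments": {"commands": [{"travel": [0.19, 0.08, 0], "delta_rot": [0, 0, -1], "jaw": 0}, {"travel": [0.19, 0.08, 0], "delta_rot": [0, 0, -1], "jaw": 0}]}}

```text
t: 6.65
tool_pos: [0.5386, 0.0001, 0.069]
tool_rot: [-1.571, -0.001, 0.381]
wrist_force: [-1.8, -0.2, 9.9]
gripper_width: 0.0207
```

{"name": "carry_out", "arguments": {"commands": [{"travel": [0.19, 0.08, 0], "delta_rot": [0, 0, -1], "jaw": 0}, {"travel": [0.19, 0.08, 0], "delta_rot": [0, 0, -1], "jaw": 0}]}}

```text
t: 6.85
tool_pos: [0.5403, 0.0008, 0.069]
tool_rot: [-1.571, -0.0, 0.364]
wrist_force: [-2.9, -1.0, 11.8]
gripper_width: 0.0207
```

{"name": "carry_out", "arguments": {"commands": [{"travel": [0.19, 0.08, 0], "delta_rot": [0, 0, -1], "jaw": 0}, {"travel": [0.19, 0.08, 0], "delta_rot": [0, 0, -1], "jaw": 0}]}}

```text
t: 7.05
tool_pos: [0.5409, 0.001, 0.0689]
tool_rot: [-1.571, 0.002, 0.347]
wrist_force: [-10.0, -10.8, 17.8]
gripper_width: 0.0207
```

{"name": "carry_out", "arguments": {"commands": [{"travel": [0.19, 0.07, 0], "delta_rot": [0, 0, -1], "jaw": 0}, {"travel": [0.19, 0.07, 0], "delta_rot": [0, 0, -1], "jaw": 0}]}}

```text
t: 7.25
tool_pos: [0.5409, 0.001, 0.0688]
tool_rot: [-1.571, 0.005, 0.33]
wrist_force: [-19.8, -20.7, 26.5]
gripper_width: 0.0206
```

{"name": "carry_out", "arguments": {"commands": [{"travel": [-0.33, -0.12, 0], "delta_rot": [0, 0, 1.4], "jaw": 0}, {"travel": [-0.67, -0.24, 0], "delta_rot": [0, 0, 2.8], "jaw": 0}, {"travel": [-0.67, -0.24, 0], "delta_rot": [0, 0, 2.8], "jaw": 0}, {"travel": [-0.67, -0.24, 0], "delta_rot": [0, 0, 2.8], "jaw": 0}]}}

```text
t: 7.65
tool_pos: [0.5379, -0.0004, 0.0689]
tool_rot: [-1.572, -0.001, 0.378]
wrist_force: [1.2, -6.3, 8.1]
gripper_width: 0.0205
```

Run:
```python
import numpy as np
t=111.8
for k in range(15):
    f=lambda x:12.03*np.array([np.cos(np.radians(x)),np.sin(np.radians(x))])
    print(k,round(t,1),(f(t+2)-f(t)).round(2),(f(t+4.1)-f(t)).round(2));t+=4.1
```

```text
0 111.8 [-0.39 -0.16] [-0.79 -0.35]
1 115.9 [-0.37 -0.19] [-0.76 -0.4 ]
2 120.0 [-0.36 -0.22] [-0.73 -0.46]
3 124.1 [-0.34 -0.24] [-0.69 -0.51]
4 128.2 [-0.33 -0.27] [-0.66 -0.56]
5 132.3 [-0.31 -0.29] [-0.62 -0.6 ]
6 136.4 [-0.28 -0.31] [-0.57 -0.64]
7 140.5 [-0.26 -0.33] [-0.52 -0.68]
8 144.6 [-0.24 -0.35] [-0.47 -0.72]
9 148.7 [-0.21 -0.36] [-0.42 -0.75]
10 152.8 [-0.19 -0.38] [-0.37 -0.78]
11 156.9 [-0.16 -0.39] [-0.31 -0.8 ]
12 161.0 [-0.13 -0.4 ] [-0.25 -0.82]
13 165.1 [-0.1  -0.41] [-0.19 -0.84]
14 169.2 [-0.07 -0.41] [-0.13 -0.85]
```

{"name": "carry_out", "arguments": {"commands": [{"travel": [-0.39, -0.16, 0], "delta_rot": [0, 0, 2], "jaw": 0}, {"travel": [-0.79, -0.35, 0], "delta_rot": [0, 0, 4.1], "jaw": 0}, {"travel": [-0.79, -0.35, 0], "delta_rot": [0, 0, 4.1], "jaw": 0}]}}

```text
t: 7.95
tool_pos: [0.5302, -0.0039, 0.0689]
tool_rot: [-1.572, -0.002, 0.451]
wrist_force: [2.4, -5.7, 6.7]
gripper_width: 0.0207
```

{"name": "carry_out", "arguments": {"commands": [{"travel": [-0.37, -0.19, 0], "delta_rot": [0, 0, 2], "jaw": 0}, {"travel": [-0.76, -0.4, 0], "delta_rot": [0, 0, 4.1], "jaw": 0}, {"travel": [-0.76, -0.4, 0], "delta_rot": [0, 0, 4.1], "jaw": 0}]}}

```text
t: 8.25
tool_pos: [0.5223, -0.0083, 0.0689]
tool_rot: [-1.572, -0.001, 0.522]
wrist_force: [0.6, -11.1, 7.7]
gripper_width: 0.0206
```

{"name": "carry_out", "arguments": {"commands": [{"travel": [-0.36, -0.22, 0], "delta_rot": [0, 0, 2], "jaw": 0}, {"travel": [-0.73, -0.46, 0], "delta_rot": [0, 0, 4.1], "jaw": 0}, {"travel": [-0.73, -0.46, 0], "delta_rot": [0, 0, 4.1], "jaw": 0}]}}

```text
t: 8.55
tool_pos: [0.5155, -0.0127, 0.0689]
tool_rot: [-1.573, -0.002, 0.594]
wrist_force: [3.0, -7.0, 5.1]
gripper_width: 0.0206
```

{"name": "carry_out", "arguments": {"commands": [{"travel": [-0.34, -0.24, 0], "delta_rot": [0, 0, 2], "jaw": 0}, {"travel": [-0.69, -0.51, 0], "delta_rot": [0, 0, 4.1], "jaw": 0}, {"travel": [-0.69, -0.51, 0], "delta_rot": [0, 0, 4.1], "jaw": 0}]}}

```text
t: 8.85
tool_pos: [0.5088, -0.0178, 0.0689]
tool_rot: [-1.573, -0.002, 0.665]
wrist_force: [4.8, -6.5, 5.3]
gripper_width: 0.0207
```

{"name": "carry_out", "arguments": {"commands": [{"travel": [-0.33, -0.27, 0], "delta_rot": [0, 0, 2], "jaw": 0}, {"travel": [-0.66, -0.56, 0], "delta_rot": [0, 0, 4.1], "jaw": 0}, {"travel": [-0.66, -0.56, 0], "delta_rot": [0, 0, 4.1], "jaw": 0}]}}

```text
t: 9.15
tool_pos: [0.502, -0.0237, 0.0689]
tool_rot: [-1.573, -0.001, 0.737]
wrist_force: [2.9, -11.7, 6.7]
gripper_width: 0.0204
```

{"name": "carry_out", "arguments": {"commands": [{"travel": [-0.31, -0.29, 0], "delta_rot": [0, 0, 2], "jaw": 0}, {"travel": [-0.62, -0.6, 0], "delta_rot": [0, 0, 4.1], "jaw": 0}, {"travel": [-0.62, -0.6, 0], "delta_rot": [0, 0, 4.1], "jaw": 0}]}}

```text
t: 9.45
tool_pos: [0.4964, -0.0295, 0.0689]
tool_rot: [-1.574, -0.002, 0.808]
wrist_force: [5.8, -5.5, 3.7]
gripper_width: 0.0207
```

{"name": "carry_out", "arguments": {"commands": [{"travel": [-0.28, -0.31, 0], "delta_rot": [0, 0, 2], "jaw": 0}, {"travel": [-0.57, -0.64, 0], "delta_rot": [0, 0, 4.1], "jaw": 0}, {"travel": [-0.57, -0.64, 0], "delta_rot": [0, 0, 4.1], "jaw": 0}]}}

```text
t: 9.75
tool_pos: [0.4908, -0.0359, 0.0689]
tool_rot: [-1.574, -0.002, 0.88]
wrist_force: [6.0, -6.6, 3.7]
gripper_width: 0.0208
```

{"name": "carry_out", "arguments": {"commands": [{"travel": [-0.26, -0.33, 0], "delta_rot": [0, 0, 2], "jaw": 0}, {"travel": [-0.52, -0.68, 0], "delta_rot": [0, 0, 4.1], "jaw": 0}, {"travel": [-0.52, -0.68, 0], "delta_rot": [0, 0, 4.1], "jaw": 0}]}}

```text
t: 10.05
tool_pos: [0.4855, -0.043, 0.0689]
tool_rot: [-1.574, -0.001, 0.951]
wrist_force: [4.3, -12.0, 3.7]
gripper_width: 0.0206
```

{"name": "carry_out", "arguments": {"commands": [{"travel": [-0.24, -0.35, 0], "delta_rot": [0, 0, 2], "jaw": 0}, {"travel": [-0.47, -0.72, 0], "delta_rot": [0, 0, 4.1], "jaw": 0}, {"travel": [-0.47, -0.72, 0], "delta_rot": [0, 0, 4.1], "jaw": 0}]}}

```text
t: 10.35
tool_pos: [0.4811, -0.0499, 0.069]
tool_rot: [-1.574, -0.001, 1.022]
wrist_force: [6.9, -3.7, 1.9]
gripper_width: 0.0205
```

{"name": "carry_out", "arguments": {"commands": [{"travel": [-0.21, -0.36, 0], "delta_rot": [0, 0, 2], "jaw": 0}, {"travel": [-0.42, -0.75, 0], "delta_rot": [0, 0, 4.1], "jaw": 0}, {"travel": [-0.42, -0.75, 0], "delta_rot": [0, 0, 4.1], "jaw": 0}]}}

```text
t: 10.65
tool_pos: [0.4769, -0.0575, 0.0689]
tool_rot: [-1.575, -0.001, 1.094]
wrist_force: [6.8, -6.4, 1.8]
gripper_width: 0.0207
```

{"name": "carry_out", "arguments": {"commands": [{"travel": [-0.19, -0.38, 0], "delta_rot": [0, 0, 2], "jaw": 0}, {"travel": [-0.37, -0.78, 0], "delta_rot": [0, 0, 4.1], "jaw": 0}, {"travel": [-0.37, -0.78, 0], "delta_rot": [0, 0, 4.1], "jaw": 0}]}}

```text
t: 10.95
tool_pos: [0.4732, -0.0655, 0.0689]
tool_rot: [-1.575, -0.0, 1.166]
wrist_force: [5.1, -10.6, 2.4]
gripper_width: 0.0205
```

{"name": "carry_out", "arguments": {"commands": [{"travel": [-0.16, -0.39, 0], "delta_rot": [0, 0, 2], "jaw": 0}, {"travel": [-0.31, -0.8, 0], "delta_rot": [0, 0, 4.1], "jaw": 0}, {"travel": [-0.31, -0.8, 0], "delta_rot": [0, 0, 4.1], "jaw": 0}]}}

```text
t: 11.25
tool_pos: [0.4704, -0.0733, 0.069]
tool_rot: [-1.575, -0.001, 1.237]
wrist_force: [7.7, -1.8, 0.8]
gripper_width: 0.0206
```

{"name": "carry_out", "arguments": {"commands": [{"travel": [-0.13, -0.4, 0], "delta_rot": [0, 0, 2], "jaw": 0}, {"travel": [-0.25, -0.82, 0], "delta_rot": [0, 0, 4.1], "jaw": 0}, {"travel": [-0.25, -0.82, 0], "delta_rot": [0, 0, 4.1], "jaw": 0}]}}

```text
t: 11.55
tool_pos: [0.4679, -0.0815, 0.069]
tool_rot: [-1.575, -0.0, 1.309]
wrist_force: [7.8, -4.2, 1.1]
gripper_width: 0.0205
```

{"name": "carry_out", "arguments": {"commands": [{"travel": [-0.1, -0.41, 0], "delta_rot": [0, 0, 2], "jaw": 0}, {"travel": [-0.19, -0.84, 0], "delta_rot": [0, 0, 4.1], "jaw": 0}, {"travel": [-0.19, -0.84, 0], "delta_rot": [0, 0, 4.1], "jaw": 0}]}}

```text
t: 11.85
tool_pos: [0.466, -0.0903, 0.0689]
tool_rot: [-1.575, 0.001, 1.381]
wrist_force: [6.5, -10.0, 1.0]
gripper_width: 0.0205
```

{"name": "carry_out", "arguments": {"commands": [{"travel": [-0.07, -0.41, 0], "delta_rot": [0, 0, 2], "jaw": 0}, {"travel": [-0.13, -0.85, 0], "delta_rot": [0, 0, 4.1], "jaw": 0}, {"travel": [-0.13, -0.85, 0], "delta_rot": [0, 0, 4.1], "jaw": 0}, {"travel": [-0.13, -0.85, 0], "delta_rot": [0, 0, 4.1], "jaw": 0}]}}

```text
t: 12.25
tool_pos: [0.4648, -0.0982, 0.069]
tool_rot: [-1.575, 0.0, 1.45]
wrist_force: [9.9, -0.3, -0.4]
gripper_width: 0.021
```

{"name": "carry_out", "arguments": {"commands": [{"travel": [0, 0, 0], "delta_rot": [0, 0, 0], "jaw": 0.35}, {"travel": [0, 0, 0], "delta_rot": [0, 0, 0], "jaw": 0.45}, {"travel": [0, 0, 0], "delta_rot": [0, 0, 0], "jaw": 0.6}, {"travel": [0, 0, 0], "delta_rot": [0, 0, 0], "jaw": 0.8}, {"travel": [0, 0, 0], "delta_rot": [0, 0, 0], "jaw": 1}, {"travel": [0, 0, 0], "delta_rot": [0, 0, 0], "jaw": 1}, {"travel": [0, 0, 0], "delta_rot": [0, 0, 0], "jaw": 1}]}}

```text
t: 12.95
tool_pos: [0.4624, -0.0975, 0.0683]
tool_rot: [-1.571, -0.0, 1.452]
wrist_force: [0.4, 0.0, -1.2]
gripper_width: 0.0856
```

{"name": "carry_out", "arguments": {"commands": [{"travel": [0, 0, 2], "delta_rot": [0, 0, 0], "jaw": 1}, {"travel": [0, 0, 5], "delta_rot": [0, 0, 0], "jaw": 1}, {"travel": [0, 0, 8], "delta_rot": [0, 0, 0], "jaw": 1}, {"travel": [0, 0, 11], "delta_rot": [0, 0, 0], "jaw": 1}, {"travel": [0, 0, 13], "delta_rot": [0, 0, 0], "jaw": 1}, {"travel": [0, 0, 13], "delta_rot": [0, 0, 0], "jaw": 1}, {"travel": [0, 0, 13], "delta_rot": [0, 0, 0], "jaw": 1}]}}

```text
t: 13.65
tool_pos: [0.4625, -0.0975, 0.1984]
tool_rot: [-1.572, 0.0, 1.452]
wrist_force: [0.1, -0.2, -0.3]
gripper_width: 0.0856
```

Run:
```python
from rig import manip, viewer
import cv2
s=manip.state();print(s['t'],s['tool_pos'].tolist() if hasattr(s['tool_pos'],'tolist') else s['tool_pos'],s['tool_rot'],s['wrist_force'])
im=viewer.snapshot("wrist");cv2.imwrite("pics/wrist4.png",im[:,:,::-1])
cv2.imwrite("pics/w4d.png",cv2.resize(im[180:270,250:320,::-1],None,fx=6,fy=6,interpolation=2))
im=viewer.snapshot("side");cv2.imwrite("pics/side4.png",im[:,:,::-1])
```

```text
13.65 [0.4624866337934629, -0.0975245354015059, 0.19842108182584897] [-1.57161582e+00  1.31580728e-04  1.45164753e+00] [ 0.13148904 -0.18080192 -0.33705478]
```

View pics/wrist4.png

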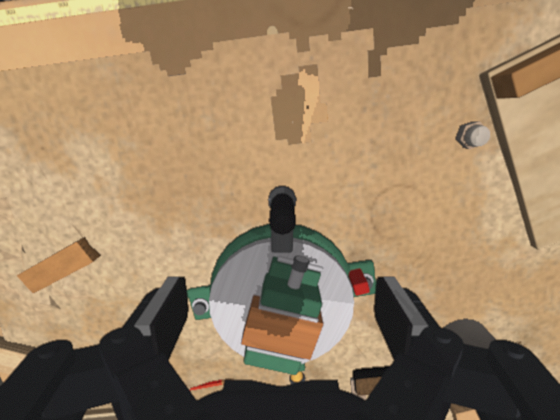

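View pics/w4d.png

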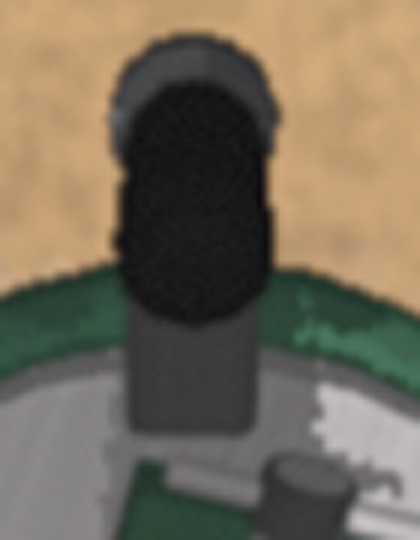

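View pics/side4.png

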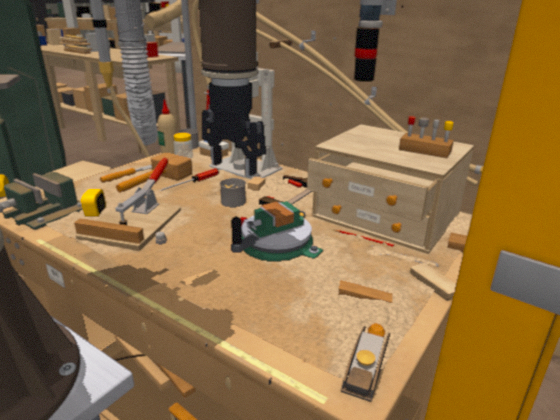

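Run:
```python
from h import *
p=[0.46249,-0.09752,0.19842];r=[-1.57162,0.00013,1.45165]
w=lambda u,v,z:wpl(u,v,z,p,r)
for q in (w(250+196/6,180+248/6,.104),w(250+193/6,180+155/6,.058)):
    d=q[:2]-np.array([.5825,-.112]);print(q,np.hypot(*d),np.degrees(np.arctan2(d[1],d[0])))
lug=w(361,284,.044);d=lug[:2]-np.array([.5825,-.112]);print(lug,np.degrees(np.arctan2(d[1],d[0])))
print('nut',w(473,135,.012),'wedge',w(58,268,.011))
```

```text
[ 0.4650554  -0.09764114  0.104     ] 0.11831910906124062 173.0295693246526
[ 0.46624373 -0.09793077  0.058     ] 0.11710450125707716 173.09967223889825
[ 0.56395397 -0.0271017   0.044     ] 102.32268272169244
nut [0.42971388 0.09636782 0.012     ] wedge [ 0.52302873 -0.3594924   0.011     ]
```

```bash
python3 -c "
from rig import ticket;print(ticket.hand_in())"
```

```text
the job is handed in; nothing more can be done
None
```

I turned the vice clockwise to its solid stop, then counted five clicks back counter-clockwise. I let go of the handle, raised the gripper clear and handed the job in at about 14 s of the 67 s allowed.

- **Stop:** with the arm against the lug, the tool stopped moving while the force on it rose to about 25 N. The handle stood at about 110.2°, so the zero notch is near 111.7°.
- **Step and count:** the start notch lay three steps from zero, which makes the step about 12.3°. The force rose and fell once per step on the way back. After three clicks the tool was within 0.3 mm of where I first gripped the handle.
- **Final position:** after letting go, the wrist camera put the handle at 173.0°. The expected fifth notch is about 173.1°, with the fourth near 160.8°.
- **Things around it:** the nut and wedge measured within a few millimetres of their first positions. I did not measure the tin again; it looks in the same place in the side picture.
- **Disagreements:** the cameras put the handle 117–118 mm from the axis instead of 120 mm, which is within calibration error. A rough reading of the lug shifted by about 5° between views, probably from picking its pixel by eye. I did not use it for the count.

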